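# Draw a bearing unit out of a deep hub with a twist-lock puller key

## Task

Fetch the small bearing unit from the bottom of the deep hub with the puller key that hangs in the wooden stand: let the key down the bore, turn it under light pressure until its T-bar drops through the slot in the bearing, twist it clockwise to lock, and draw the bearing out. Set the bearing down gently and upright in the free part of the tray, unlock the key, and hang it back in its stand. Work with a light hand all through - pressing or pulling hard marks the bearing and the bore - and leave everything else where it is.

Things in the scene. Friction and masses are not known exactly. Their poses are not given: they have to be found in the camera images.
- puller_key: Steel puller key, 168 mm long, 0.16 kg, hanging upright. Origin at its nose tip, z up the shank. Going up: tapered pilot nose, 4 mm wide at the tip, 11 mm from z = 6 to 9 mm; T-bar 25 mm (along x) x 6 mm (y), z = 9 to 14 mm, top edges bevelled; shank 11 mm thick; collar 44 mm across, z = 112 to 117 mm. A half turn about z makes no difference.
- key_grip (a point): Where to pinch the key: middle of its flat black grip, 145 mm above the nose tip. The grip is 58 mm wide (key's x), 14 mm thick (key's y, the way to pinch it), z = 120 to 168 mm of the key. Held here, fingers reaching 25 mm lower still clear the hub's rim when the key is fully down.
- key_stand: Fixed beech block 74 x 74 x 130 mm with one upright round hole, 34 mm across, 120 mm deep, in the middle of its top. Origin at the centre of its underside. The key hangs in the hole, collar lying on the block's top, nose tip 18 mm above the origin; any yaw will do.
- hub: Fixed dark cast hub, 130 mm high, flange 104 mm and barrel 73 mm across, upright bore 49 mm wide, open at the top. Origin at the centre of its underside. The bearing rests at the bottom of the bore on a sprung plate that starts to give under about 3 N of push, then 1 mm per 1.5 N, and is solid after 5 mm. Over 20 N would mark bearing or bore.
- hub_rim (a point): Centre of the hub's mouth, 130 mm above the hub's origin.
- bearing_unit: Bearing 46 mm across, 25 mm high, about 0.25 kg, at the bottom of the bore (bearing's origin 18 mm above the hub's) with 1.5 mm play all round. Origin at the centre of its underside, z up; the pose is that of its outer ring. The inner steel sleeve, 33 mm across, turns stiffly in the ring (0.1 Nm) and holds the socket for the key.
- unit_mouth (a point): Centre of the bearing's top face, 25 mm above its origin. The sleeve's rim here is 4 mm thick with a slot 28 x 7.6 mm, widened to a 13 mm hole in the middle that centres the nose. The slot lies along the bearing's x axis give or take 0.8 rad, an angle nobody has measured. With the T-bar lying across the rim the nose tip is 9 mm below this point.
- unit_cavity (a point): Floor of the socket's cavity, 3 mm above the bearing's origin. Once the bar drops through the slot the nose can reach this floor. Under the rim the bar turns about 60 degrees clockwise (seen from above) to a stop and is locked; lifted, it then hangs with the nose tip 4 mm above the floor. Turned back to the other stop it lies in line with the slot (to 2 degrees) and comes straight up.
- tray: Fixed low aluminium tray, 130 mm (x) x 210 mm (y), walls 3 mm thick and 20 mm high, floor 3 mm thick. Origin at the centre of its underside. Two bearing cones stand at its -y end; the rest is free.
- tray_free (a point): Point on the tray's floor in the middle of its free part, 45 mm from the tray's middle towards its +y end; the floor is 3 mm above the work surface.
- cone_a: taper roller bearing cone, 50 mm across, 18 mm high, standing in the tray; leave alone. Origin at the centre of its underside.
- cone_b: second taper roller bearing cone, 50 mm across, 18 mm high, standing in the tray; leave alone. Origin at the centre of its underside.
- grease_tin: round grease tin, 68 mm across, 71 mm high, standing behind the hub; leave alone. Origin at the centre of its underside.
- tape_roll: roll of brown tape, 94 mm across, 24 mm high, lying behind the hub; leave alone. Origin at the centre of its underside.

How it is judged:
By the outcome, as a careful person would: the job done as asked, in the order asked, and still so for the second after the job is handed in, with the robot touching nothing.
It also fails if it takes over 67 s, if anything falls off the work surface, if the arm or the gripper's body presses on something with over 40 N, if the wrist force passes 120 N, or if a joint passes its speed limit or range.

## Robot

A 7-joint arm with a two-finger parallel gripper is mounted at the origin on a cart in front of the work surface, level with it; the furniture and walls round the work are solid. World frame = base frame: x ahead of the robot, y to its left, z up, the work surface at z = 0. Lengths are in m, angles in rad, forces in N, time in s.
With the tool pointing down it reaches from about 0.4 to 0.85 m from the base axis. Payload 4.5 kg.
Tool frame: the origin (TCP) lies between the finger pads; the fingertips stand 8 mm ahead of it and the grasp point (between the pads) lies 11 mm behind it; z points along the fingers, y is the direction in which the jaws open and shut (so a half turn about z gives the same grasp; the last joint's range is limited). The gripper opens to 88 mm and grips with 3 to 60 N. Pads are 18 mm wide; open, the fingers measure 123 mm over their backs; the gripper's body (75 mm by 187 mm) begins 45 mm behind the grasp point.
Start: joints at [-1.145, 0.689, -0.195, 1.565, 0.157, 0.902, -0.215], TCP at [0.239, 0.578, 0.247] pointing down, gripper open.
Joint ranges: [-3.01, 3.01], [-0.46, 2.08], [-1.47, 1.51], [0.13, 2.56], [-1, 4.14], [0.04, 2.09], [-2.66, 2.66]. Speed limits (rad/s): [2.57, 2.57, 3.14, 3.14, 3.14, 3.14, 3.14].

## Interface

Orientations are given as a unit quaternion [x, y, z, w].
In Python, from plant import r gives the robot as it stands.
- The arm moves only by the tool carry_out, never from a script. Its argument "commands" is a list that holds one entry, the list of rows, each a list of 7 numbers: the turn, a rotation vector about the tool's x, y, z in rad, then the shift along the tool's x, y, z in cm, then the finger opening in cm, from 0 to 8.81. A call has 1 to 10 rows; each row is the pose to reach, as a shift and turn from the pose commanded when the call began, along the tool's axes at that moment; what a row does not reach only later rows make up. A row lasts 1/12 s, in which the tool goes at most 41.7 mm and 7.16 degrees, less where a joint would pass 70% of its speed; a pose out of reach is approached as far as the arm can. A call with a gripper value outside its range is refused whole. The fingers move at their own pace and stop on an object; "force" is the grip in N (left out, the last holds). Time passes only in rows, so rows that repeat a pose let the fingers close. It gives the time, the measured TCP pose, the force and the opening at its end, in the units of the state.
- r.get_state(): the state, without advancing time (a new reading comes with each control period).
- r.snapshot(name): name is "scene" or "side" or "wrist"; returns a dict with "pixels" (480x640x3 uint8, red, green, blue), "mtx" (3x3 intrinsics, pixels), "xyz" and "rotation" of the camera in the world. Camera axes: x right, y down, z forward; pixel columns grow to the right and rows downward; lengths in m; the calibration is good to about 2 mm. A picture is of the moment at which its call begins. There is no depth.
- r.finish_job(): hands the job in, once; it reports no verdict.
The state is a dict: "clock": time; "q": joint angles; "qd": joint speeds; "joint_torque": joint torques, N m; "tool_pos": TCP position; "eef_rot": TCP orientation; "contact_force": force on the tool from outside, world axes, zero at the start; "moment": the same for the moment, N m; "opening": opening from 0.0 (shut) to 1.0 (fully open).
Only numpy, scipy, OpenCV 4.12 (cv2) and the standard library are available. Lean on these libraries where they do the work, as an engineer would, in place of code of your own. Each camera call takes 0.05 s, during which the arm holds its last target.

## Working session

There is one attempt and no reset: what is moved stays moved. The work goes in short steps, Python scripts to look and compute and a tool call to move; the robot and the scene stay as the last step left them, time stands still between calls to the robot, and variables do not carry over. Pictures are saved under pics/ and viewed, and the job is handed in when it is done.

Besides the shell and the picture viewer there is one more tool, called after "Emit:" as name([rows], argument=value, ...), one row to a line, values as JSON. carry_out: Moves the arm, as the interface text tells. Its arguments: {"type":"object","properties":{"commands":{"type":"array"},"force":{"type":"number"}},"required":["commands"]}

```bash
ls; mkdir -p pics; cat > h.py <<'E'
import numpy as np, cv2
from plant import r
from scipy.spatial.transform import Rotation as R
def snap(n,f):
    s=r.snapshot(n); cv2.imwrite('pics/'+f,cv2.cvtColor(s['pixels'],cv2.COLOR_RGB2BGR))
    np.savez('pics/'+f[:-4]+'.npz',**{k:np.array(v) for k,v in s.items()}); return s
def load(f): return dict(np.load('pics/'+f+'.npz'))
def Rm(s):
    a=np.array(s['rotation']); return a if a.shape==(3,3) else R.from_quat(a).as_matrix()
def ray(s,u,v):
    d=np.linalg.inv(s['mtx'])@np.array([u,v,1.]); d=Rm(s)@d; return np.array(s['xyz']),d/np.linalg.norm(d)
def onz(s,u,v,z):
    o,d=ray(s,u,v); return o+d*(z-o[2])/d[2]
def proj(s,p):
    c=s['mtx']@(Rm(s).T@(np.array(p)-s['xyz'])); return c[:2]/c[2]
E
python3 - <<'E'
from h import *
print(r.get_state())
for n in ('scene','side','wrist'):
    s=snap(n,n+'0.png'); print(n,s['mtx'],s['xyz'],s['rotation'])
E
```

```text
pics
{'clock': 0.0, 'q': array([-1.14522918,  0.68996052, -0.19447628,  1.56636724,  0.15731044,
        0.90249997, -0.21507982]), 'qd': array([-0.00052768, -0.00171511,  0.00137501, -0.00036598, -0.00020276,
       -0.0012907 ,  0.00060294]), 'joint_torque': array([-7.54656685e-04, -5.27564442e+01, -1.26727480e+00, -1.53426254e+01,
       -5.26610459e-02,  6.49791284e-03,  1.65852175e-04]), 'tool_pos': array([0.23846604, 0.57703788, 0.24591753]), 'eef_rot': array([ 1.94591610e-01,  9.80883915e-01, -9.17526547e-04, -9.55869110e-05]), 'contact_force': array([-0.62015843, -0.45621754, -0.97101073]), 'moment': array([ 0.01323172, -0.00585645,  0.01519153]), 'opening': 1.003375326823232}
scene [[459.92010106   0.         322.05425766]
 [  0.         459.92010106 241.22614403]
 [  0.           0.           1.        ]] [ 0.12430895 -0.91796036  0.67579388] [ 0.83806146 -0.21028858  0.11493054 -0.49012517]
side [[502.43925763   0.         318.39910093]
 [  0.         502.43925763 231.99591957]
 [  0.           0.           1.        ]] [0.61703042 0.83685605 0.60577199] [ 0.03665189  0.85868561 -0.51115425 -0.00608206]
wrist [[341.6626179    0.         321.97558469]
 [  0.         341.6626179  240.21428688]
 [  0.           0.           1.        ]] [0.16806555 0.60643904 0.38402001] [0.82191706 0.54992886 0.08198777 0.12372791]
```

View pics/scene0.png

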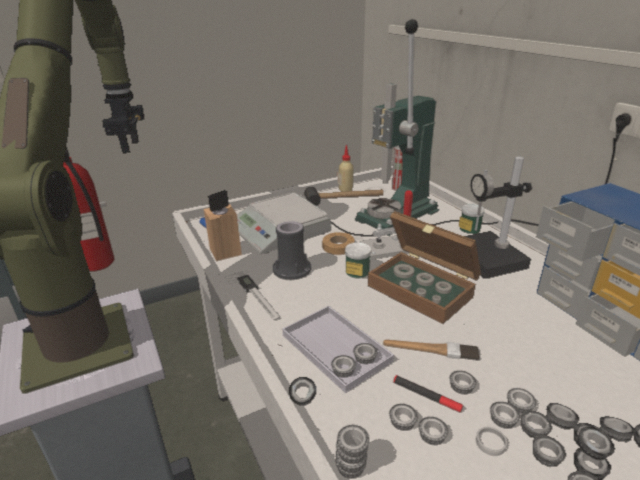

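View pics/side0.png

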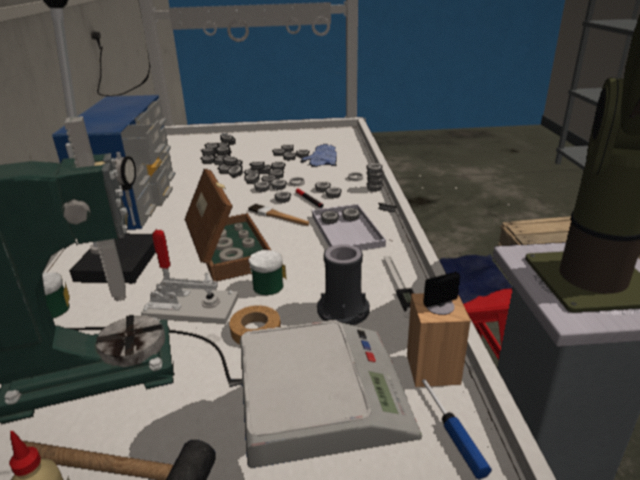

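View pics/wrist0.png

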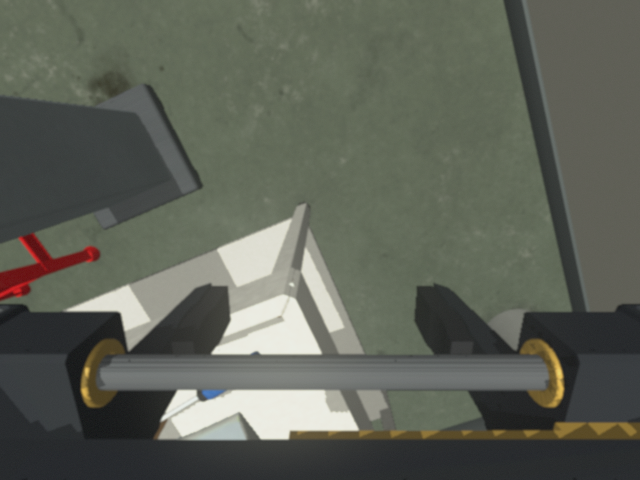

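Scene: stand with key at about (222,225), hub at (290,250), tray at (338,345) with two cones at its near end. In the side view they are at (440,330), (343,280) and (345,226). I'll zoom in to measure.

```bash
python3 - <<'E'
import cv2,numpy as np
a=cv2.imread('pics/scene0.png');b=cv2.imread('pics/side0.png')
f=lambda i,x,y,w,h,k:cv2.resize(i[y:y+h,x:x+w],None,fx=k,fy=k,interpolation=cv2.INTER_CUBIC)
cv2.imwrite('pics/c1.png',f(a,190,180,130,100,6))
cv2.imwrite('pics/c2.png',f(b,310,235,160,160,3.75))
cv2.imwrite('pics/c3.png',np.hstack([f(a,275,300,125,90,3.2),f(b,300,195,125,90,3.2)]))
E
```

```text
(no output)
```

View pics/c1.png

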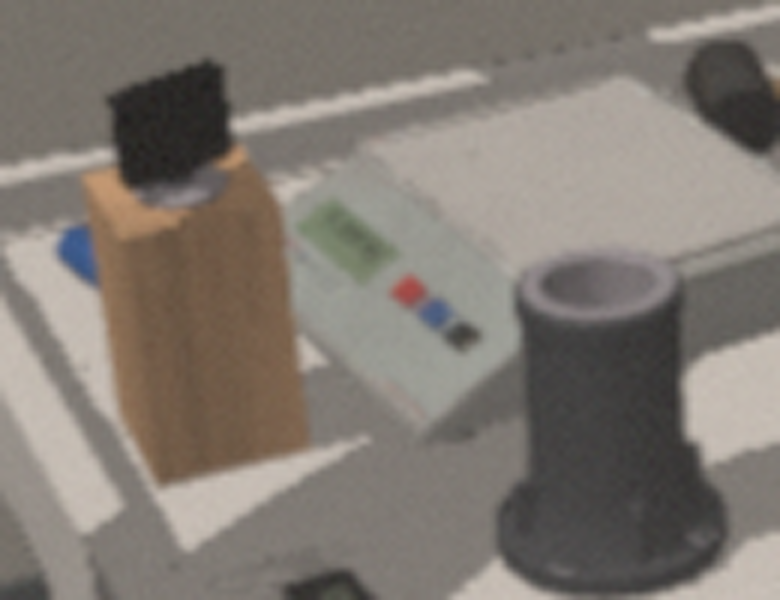

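View pics/c2.png

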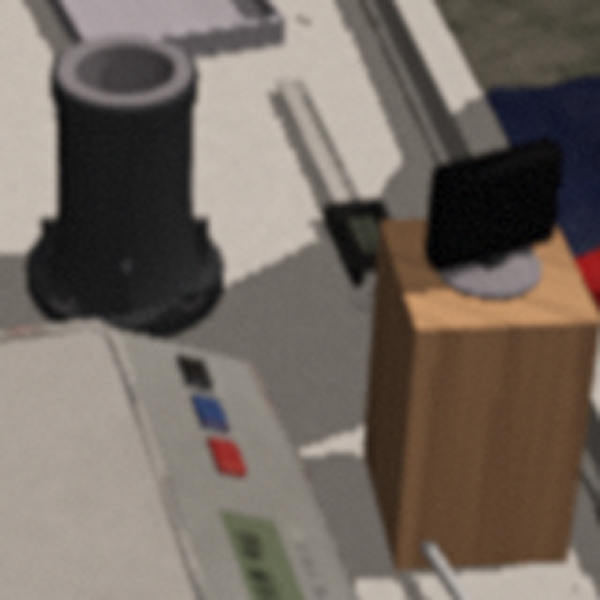

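View pics/c3.png

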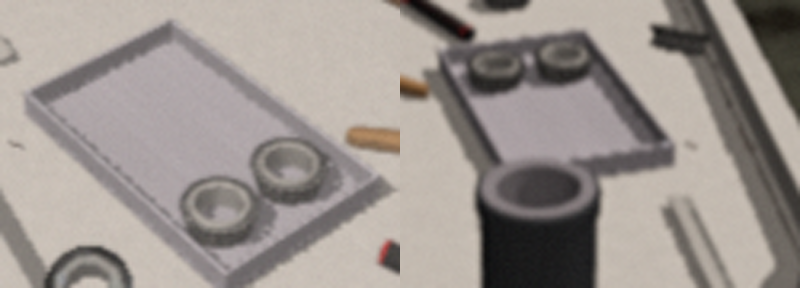

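```bash
python3 - <<'E'
from h import *
np.set_printoptions(precision=4,suppress=True)
a=load('scene0');b=load('side0')
A=lambda x,y:(190+x/6,180+y/6); B=lambda x,y:(310+x/3.75,235+y/3.75)
print('stand scene',*[onz(a,*A(*p),.13) for p in [(85,178),(118,240),(278,205)]])
print('stand side',*[onz(b,*B(*p),.13) for p in [(383,222),(413,332),(598,325)]])
print('hub',onz(a,*A(600,286.5),.13),onz(b,*B(124.5,74),.13))
print('grip top scene z.18',*[onz(a,*A(*p),.186) for p in [(108,98),(222,60)]])
print('grip top side',*[onz(b,*B(*p),.186) for p in [(432,165),(560,145)]])
def tri(u,v):
    (o1,d1),(o2,d2)=ray(a,*u),ray(b,*v)
    M=np.stack([d1,-d2],1);t=np.linalg.lstsq(M,o2-o1,rcond=None)[0];p,q=o1+t[0]*d1,o2+t[1]*d2
    return (p+q)/2,np.linalg.norm(p-q)
print('tri hub',tri(A(600,286.5),B(124.5,74)))
print('collar low edge: scene',onz(a,*A(182,192),.135),'side',onz(b,*B(492,268),.135))
print('tray scene',*[onz(a,*p,.02) for p in [(283.1,330.3),(328.75,306.9),(396.2,356.2),(345.3,389)]])
print('tray side',*[onz(b,*p,.02) for p in [(385,243.4),(357.8,205.3),(312.5,210.6)]])
E
```

```text
stand scene [0.3634 0.2523 0.13  ] [0.3592 0.1825 0.13  ] [0.4322 0.1815 0.13  ]
stand side [0.4344 0.1884 0.13  ] [0.4398 0.2619 0.13  ] [0.3669 0.2651 0.13  ]
hub [0.5267 0.0389 0.13  ] [0.5302 0.0545 0.13  ]
grip top scene z.18 [0.3695 0.2078 0.186 ] [0.4262 0.2239 0.186 ]
grip top side [0.428  0.2292 0.186 ] [0.374  0.2208 0.186 ]
tri hub (array([0.5297, 0.0468, 0.1254]), np.float64(0.0006689896311410298))
collar low edge: scene [0.3957 0.2055 0.135 ] side [0.3999 0.2312 0.135 ]
tray scene [ 0.3997 -0.194   0.02  ] [ 0.5251 -0.1695  0.02  ] [ 0.5673 -0.3747  0.02  ] [ 0.4351 -0.3997  0.02  ]
tray side [ 0.4079 -0.1659  0.02  ] [ 0.4423 -0.3774  0.02  ] [ 0.5656 -0.3602  0.02  ]
```

```bash
cat >> h.py <<'E'
def tool():
    s=r.get_state(); return np.array(s['tool_pos']),R.from_quat(s['eef_rot']).as_matrix(),s
def yaw(T): return np.arctan2(T[1,1],T[0,1])  # angle of tool y
def rel(target,y=None,T0=None):
    "shift (cm, tool axes) and turn rotvec to reach TCP target with tool straight down and tool-y at world angle y"
    p,T,s=T0 or tool()
    y=yaw(T) if y is None else y
    Y=np.array([np.cos(y),np.sin(y),0]);Z=np.array([0,0,-1.]);X=np.cross(Y,Z)
    G=np.stack([X,Y,Z],1)
    return R.from_matrix(T.T@G).as_rotvec(), T.T@(np.array(target)-p)*100
E
python3 - <<'E'
from h import *
np.set_printoptions(precision=4,suppress=True)
w=load('wrist0');p,T,s=tool()
print('cam in tool',T.T@(w['xyz']-p),'\n',T.T@Rm(w))
print(yaw(T),[proj(w,p+T@np.array(o)) for o in [(0,0,0),(0,0,.008),(0,0,.1)]])
print(rel([.3995,.2207,.28],1.79))
E
```

```text
cam in tool [ 0.0763 -0.0001 -0.1379] 
 [[ 0.0001 -0.956  -0.2935]
 [ 1.      0.0001  0.0001]
 [-0.     -0.2935  0.956 ]]
1.179077318053642 [array([322.1119, 312.0388]), array([322.1048, 303.6901]), array([322.0547, 244.4196])]
(array([-0.0013, -0.0003, -0.6109]), array([-28.4907, -26.8096,  -3.35  ]))
```

Emit:
carry_out([
  [[0,0,-0.2,-9.5,-9,-1.4,8.8],[0,0,-0.4,-19,-18,-1.4,8.8],[0,0,-0.61,-28.5,-26.8,-1.4,8.8],[0,0,-0.61,-28.5,-26.8,-1.4,8.8],[0,0,-0.61,-28.5,-26.8,-1.4,8.8],[0,0,-0.61,-28.5,-26.8,-1.4,8.8],[0,0,-0.61,-28.5,-26.8,-1.4,8.8],[0,0,-0.61,-28.5,-26.8,-1.4,8.8],[0,0,-0.61,-28.5,-26.8,-1.4,8.8],[0,0,-0.61,-28.5,-26.8,-1.4,8.8]],
])

```text
clock: 0.98
tool_pos: [0.4015, 0.2146, 0.2603]
eef_rot: [-0.105, 0.994, -0.002, -0.0]
contact_force: [-0.1, -0.4, -0.8]
opening: 0.998
```

```bash
python3 - <<'E'
from h import *
np.set_printoptions(precision=4,suppress=True)
s=snap('wrist','w1.png')
p,T,st=tool();print(p,yaw(T),st['q'])
# look pose over hub: camera above hub (.529,.0465)
y=yaw(T);X=np.array([-np.sin(y),np.cos(y),0])
tgt=np.array([.529,.0465,0])-X*.076; tgt[2]=.2
print(tgt,rel(tgt))
i=cv2.imread('pics/w1.png');cv2.imwrite('pics/w1c.png',cv2.resize(i[100:300,200:450],None,fx=3,fy=3,interpolation=cv2.INTER_CUBIC))
E
```

```text
[0.4022 0.2134 0.2603] 1.778811760804954 [-0.3073  0.4748 -0.4234  2.0294  0.3026  0.7005  0.8553]
[0.6034 0.0622 0.2   ] (array([-0.0055, -0.0012, -0.    ]), array([-16.5643, -18.9132,   6.1104]))
```

View pics/w1.png

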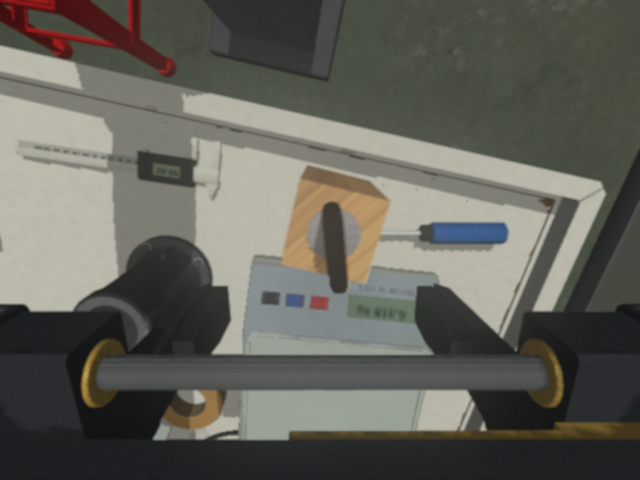

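View pics/w1c.png

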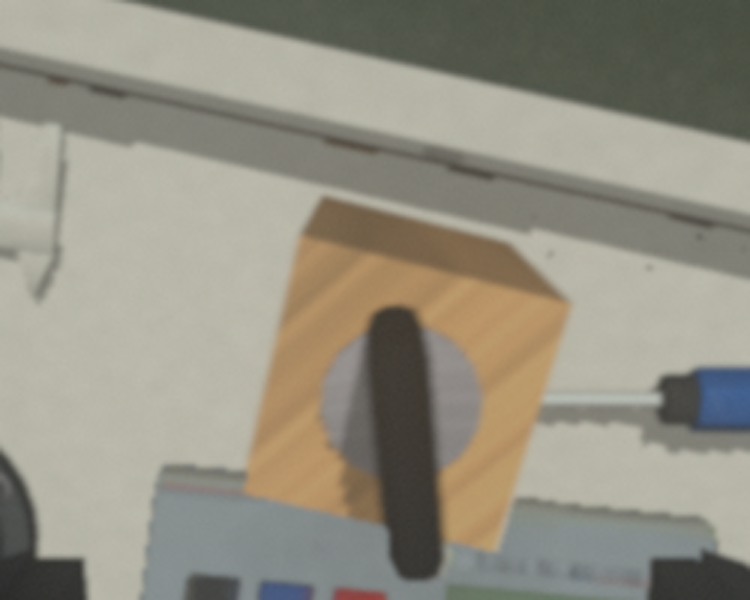

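```bash
python3 - <<'E'
from h import *
np.set_printoptions(precision=4,suppress=True)
s=load('w1');C=lambda x,y:(200+x/3,100+y/3)
P=[onz(s,*C(*q),.13) for q in [(303,235),(570,302),(497,550),(245,490)]]
print('stand',np.mean(P,0),*P)
c=onz(s,*C(401,400),.135);print('collar',c)
f=onz(s,*C(416,577),.186);print('far end',f,np.linalg.norm((f-c)[:2]),np.arctan2(*(f-c)[[1,0]]))
l,q=onz(s,*C(388,500),.186),onz(s,*C(440,500),.186);print('width',l,q)
for e in (-1,1):
  for th in (.0,.1,.2,.3):
    print(th,e,[ (np.array(proj(s,[c[0]+e*.029*np.cos(th),c[1]+e*.029*np.sin(th),z]))-[200,100])*3 for z in (.138,.186)])
hubs=onz(s,0,0,.13)
E
```

```text
stand [0.3994 0.2243 0.13  ] [0.3617 0.189  0.13  ] [0.3641 0.2614 0.13  ] [0.4373 0.2601 0.13  ] [0.4345 0.1867 0.13  ]
collar [0.3984 0.2232 0.135 ]
far end [0.4247 0.2311 0.186 ] 0.02742185846404629 0.2914945827396164
width [0.4077 0.2208 0.186 ] [0.4053 0.2321 0.186 ]
0.0 -1 [array([426.1299, 296.7322]), array([438.0065, 336.9098])]
0.1 -1 [array([414.9851, 294.9277]), array([424.5068, 334.7462])]
0.2 -1 [array([403.6924, 294.2379]), array([410.8222, 333.9176])]
0.3 -1 [array([392.3754, 294.6708]), array([397.1055, 334.4342])]
0.0 1 [array([378.0032, 503.134 ]), array([379.5666, 581.0455])]
0.1 1 [array([388.4958, 504.7369]), array([392.1211, 582.9217])]
0.2 1 [array([399.1065, 505.3541]), array([404.8168, 583.6466])]
0.3 1 [array([409.7389, 504.9806]), array([417.5405, 583.2144])]
```

Emit:
carry_out([
  [[0,0,0,-5.5,-6.3,1,8.8],[0,0,0,-11,-12.6,2,8.8],[0,0,0,-16.5,-18.9,4,8.8],[0,0,0,-16.5,-18.9,6,8.8],[0,0,0,-16.5,-18.9,6,8.8],[0,0,0,-16.5,-18.9,6,8.8],[0,0,0,-16.5,-18.9,6,8.8],[0,0,0,-16.5,-18.9,6,8.8]],
])

```text
clock: 1.7
tool_pos: [0.6031, 0.0694, 0.1988]
eef_rot: [-0.106, 0.994, -0.001, -0.001]
contact_force: [-0.5, 0.7, 0.2]
opening: 0.997
```

```bash
python3 - <<'E'
from h import *
np.set_printoptions(precision=4,suppress=True)
s=snap('wrist','w2.png')
p,T,st=tool();print(p,yaw(T),st['q'])
u=proj(s,[.529,.0465,.13]);v=proj(s,[.529,.0465,.043]);print(u,v)
i=cv2.imread('pics/w2.png');x,y=int(v[0])-60,max(0,int(v[1])-60);print(x,y)
c=cv2.resize(i[y:y+120,x:x+120],None,fx=5,fy=5,interpolation=cv2.INTER_CUBIC)
cv2.imwrite('pics/w2c.png',cv2.convertScaleAbs(c,alpha=2.2,beta=0))
E
```

```text
[0.6015 0.0722 0.1998] 1.7872941075640063 [ 0.0295  0.7415 -0.4     1.6651  0.3695  0.8122  1.2538]
[310.0419 133.6189] [313.6207 134.2718]
253 74
```

View pics/w2.png

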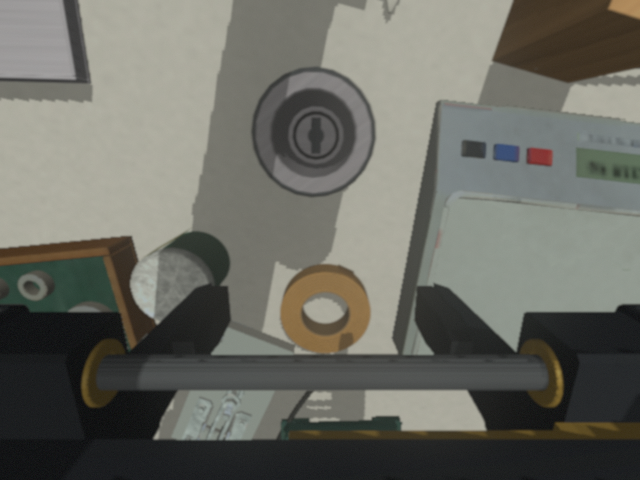

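View pics/w2c.png

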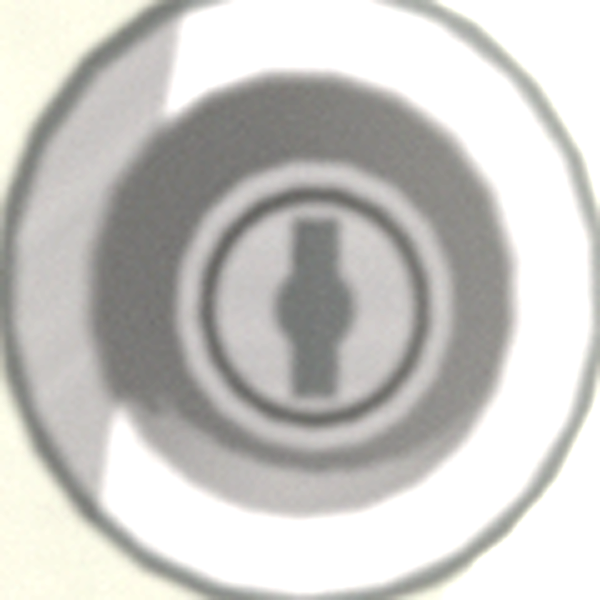

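The wrist view shows straight down the bore: mouth centred near px (314,133), and the slot with its round middle at (316,135), lying almost along the image's vertical. That gives the slot angle directly.

```bash
python3 - <<'E'
from h import *
np.set_printoptions(precision=4,suppress=True)
s=load('w2');C=lambda x,y:(253+x/5-.4,74+y/5-.4)
g=cv2.cvtColor(cv2.imread('pics/w2c.png'),cv2.COLOR_BGR2GRAY)
m=((g<140)*255).astype(np.uint8); m[:,:265]=0;m[:,365:]=0;m[:205]=0;m[410:]=0
n,l,st,ce=cv2.connectedComponentsWithStats(m);k=1+st[1:,4].argmax();print(st[k],ce[k])
ys,xs=np.where(l==k); 
W=np.array([onz(s,*C(x,y),.043) for x,y in zip(xs[::7],ys[::7])])[:,:2];c=W.mean(0);e,V=np.linalg.eigh(np.cov((W-c).T));d=V[:,1]
print('slot centre',c,'angle',np.arctan2(d[1],d[0])%np.pi, 'len',np.ptp((W-c)@d),'wid',np.ptp((W-c)@V[:,0]))
print('bore mouth',onz(s,*C(304.5,293.5),.13))
print('bearing ring',onz(s,*C((176+454)/2,(160+450)/2),.043), 'sleeve',onz(s,*C((203+432)/2,(188+427)/2),.043))
# outer rim fit
gg=cv2.imread('pics/w2.png');
print('rim outer px',onz(s,*C((8+597)/2,(-12+597)/2),.13))
# stand etc check
p,T,_=tool();print(rel([.399,.2235,.26],1.85))
E
```

```text
[ 279  222   71  172 8003] [314.0119 307.2639]
slot centre [0.5293 0.048 ] angle 0.2024043824872903 len 0.02692062642303279 wid 0.011517831108149114
bore mouth [0.5279 0.0483 0.13  ]
bearing ring [0.5289 0.0481 0.043 ] sleeve [0.5292 0.0486 0.043 ]
rim outer px [0.5278 0.0481 0.13  ]
(array([ 0.0009, -0.0015, -0.0627]), array([16.5378, 19.1279, -5.9828]))
```

Emit:
carry_out([
  [[0,0,0,3,3.5,-4,8.8],[0,0,-0.06,8.5,10,-6,8.8],[0,0,-0.06,14,16,-6,8.8],[0,0,-0.06,16.5,19.1,-6,8.8],[0,0,-0.06,16.5,19.1,-6,8.8],[0,0,-0.06,16.5,19.1,-6,8.8],[0,0,-0.06,16.5,19.1,-6,8.8],[0,0,-0.06,16.5,19.1,-6,8.8],[0,0,-0.06,16.5,19.1,-6,8.8],[0,0,-0.06,16.5,19.1,-6,8.8]],
])

```text
clock: 2.58
tool_pos: [0.3991, 0.2231, 0.2611]
eef_rot: [-0.139, 0.99, -0.0, 0.0]
contact_force: [-0.1, 0.3, 0.4]
opening: 0.995
```

```bash
python3 - <<'E'
from h import *
np.set_printoptions(precision=4,suppress=True)
s=snap('wrist','w3.png')
p,T,st=tool();print(p,yaw(T),st['q'],T)
print(rel([.399,.2235,.152],1.855))
i=cv2.imread('pics/w3.png');cv2.imwrite('pics/w3c.png',cv2.resize(i[130:330,200:450],None,fx=3,fy=3,interpolation=cv2.INTER_CUBIC))
E
```

```text
[0.3996 0.2226 0.2608] 1.848170831895285 [-0.3086  0.4783 -0.448   2.0248  0.314   0.704   0.8938] [[-0.9618 -0.2738  0.0005]
 [-0.2738  0.9618 -0.0003]
 [-0.0004 -0.0004 -1.    ]]
(array([-0.0004,  0.0004, -0.0068]), array([ 0.0377,  0.1066, 10.883 ]))
```

View pics/w3c.png

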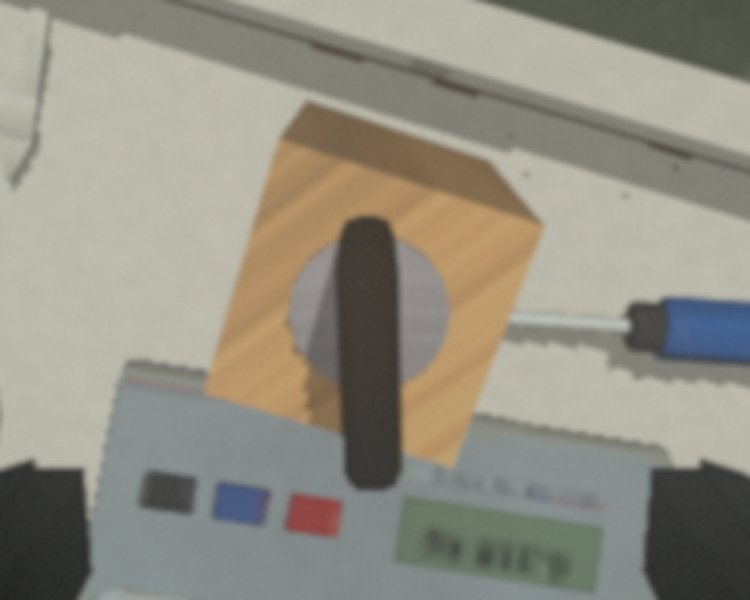

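Grip is centred in the jaws and in line with the pads (px (323,235), vertical to about 1°). I'll go down and pinch it.

Emit:
carry_out([
  [[0,0,-0.005,0,0.1,3,8.8],[0,0,-0.005,0,0.1,6,8.8],[0,0,-0.005,0,0.1,9,8.8],[0,0,-0.005,0,0.1,10.9,8.8],[0,0,-0.005,0,0.1,10.9,8],[0,0,-0.005,0,0.1,10.9,4],[0,0,-0.005,0,0.1,10.9,2],[0,0,-0.005,0,0.1,10.9,1],[0,0,-0.005,0,0.1,10.9,0.8],[0,0,-0.005,0,0.1,10.9,0.8]],
], force=40)

```text
clock: 3.47
tool_pos: [0.3996, 0.2243, 0.1527]
eef_rot: [-0.141, 0.99, 0.0, 0.001]
contact_force: [-0.4, -0.2, -0.6]
opening: 0.572
```

Emit:
carry_out([
  [[0,0,0,0,0,0,0.8],[0,0,0,0,0,0,0.8],[0,0,0,0,0,0,0.8]],
])

```text
clock: 3.72
tool_pos: [0.3991, 0.2241, 0.1519]
eef_rot: [-0.141, 0.99, 0.0, 0.0]
contact_force: [-0.5, 1.0, -0.2]
opening: 0.343
```

```bash
python3 - <<'E'
from h import *
np.set_printoptions(precision=4,suppress=True)
p,T,st=tool();print(p,yaw(T),st['opening'],st['contact_force'],st['moment'],st['clock'])
E
```

```text
[0.3991 0.2241 0.1519] 1.8539697650473868 0.34333706948176923 [-0.5294  1.0344 -0.235 ] [ 0.0493 -0.0582  0.0055] 3.7167
```

Emit:
carry_out([
  [[0,0,0,0,0,0,0.8],[0,0,0,0,0,0,0.8],[0,0,0,0,0,0,0.8],[0,0,0,0,0,0,0.8],[0,0,0,0,0,0,0.8]],
])

```text
clock: 4.13
tool_pos: [0.399, 0.2241, 0.1517]
eef_rot: [-0.141, 0.99, -0.0, -0.0]
contact_force: [0.8, 0.0, 1.3]
opening: 0.156
```

Emit:
carry_out([
  [[0,0,0,0,0,-1,0.8],[0,0,0,0,0,-3,0.8],[0,0,0,0,0,-6,0.8],[0,0,0,0,0,-9,0.8],[0,0,0,0,0,-12,0.8],[0,0,0,0,0,-13.8,0.8],[0,0,0,0,0,-13.8,0.8],[0,0,0,0,0,-13.8,0.8],[0,0,0,0,0,-13.8,0.8]],
])

```text
clock: 4.88
tool_pos: [0.3984, 0.2233, 0.2886]
eef_rot: [-0.141, 0.99, -0.001, -0.001]
contact_force: [1.0, 1.2, -1.4]
opening: 0.156
```

```bash
python3 - <<'E'
from h import *
np.set_printoptions(precision=4,suppress=True)
for n in('scene','side'): snap(n,n+'1.png')
p,T,st=tool();print(p,yaw(T),st['opening'],st['contact_force'],st['moment'],st['clock'])
a=cv2.imread('pics/scene1.png')[120:270,170:330];b=cv2.imread('pics/side1.png')[170:380,300:500]
cv2.imwrite('pics/c4.png',np.hstack([cv2.resize(a,(400,375)),cv2.resize(b,(357,375))]))
print(rel([.5285,.0483,p[2]],1.77))
E
```

```text
[0.3982 0.2234 0.2883] 1.8542560570801316 0.1563953067856955 [ 0.4789 -0.1506 -1.7464] [ 0.009  -0.0257 -0.0128] 4.9833
(array([-0.0011, -0.0032,  0.0843]), array([ -7.6145, -20.452 ,  -0.0046]))
```

View pics/c4.png

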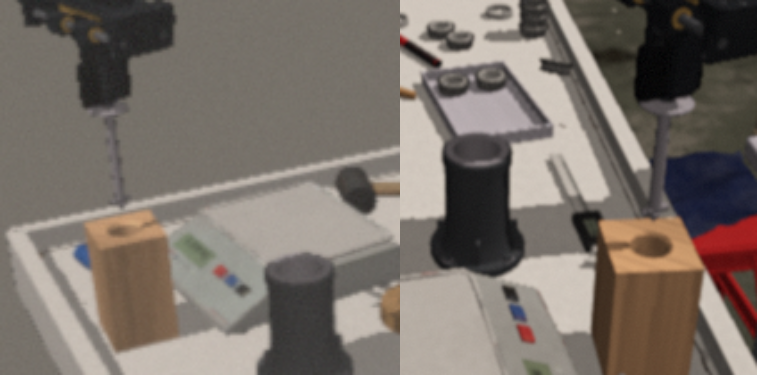

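Both views show the key clear of the stand and held (nose at about (122,205) in the left crop). I'll check how upright it hangs by triangulating.

```bash
python3 - <<'E'
from h import *
np.set_printoptions(precision=4,suppress=True)
a=load('scene1');b=load('side1');p=np.array([.3983,.2234,.2883])
for z in (-.134+.0,-.134+.0115,-.134+.1145): 
    q=p+[0,0,z]; print(z,proj(a,q),proj(b,q))
A=cv2.imread('pics/scene1.png')[155:210,200:245];B=cv2.imread('pics/side1.png')[210:300,415:475]
cv2.imwrite('pics/c5.png',np.hstack([cv2.resize(A,(450,550),interpolation=cv2.INTER_CUBIC),cv2.resize(B,(366,550),interpolation=cv2.INTER_CUBIC)])[:, :800])
E
```

```text
-0.134 [218.4543 202.8755] [441.9304 293.0533]
-0.12250000000000001 [217.9243 199.    ] [442.6183 286.8068]
-0.019500000000000003 [212.9526 162.6449] [449.2549 226.5497]
```

View pics/c5.png

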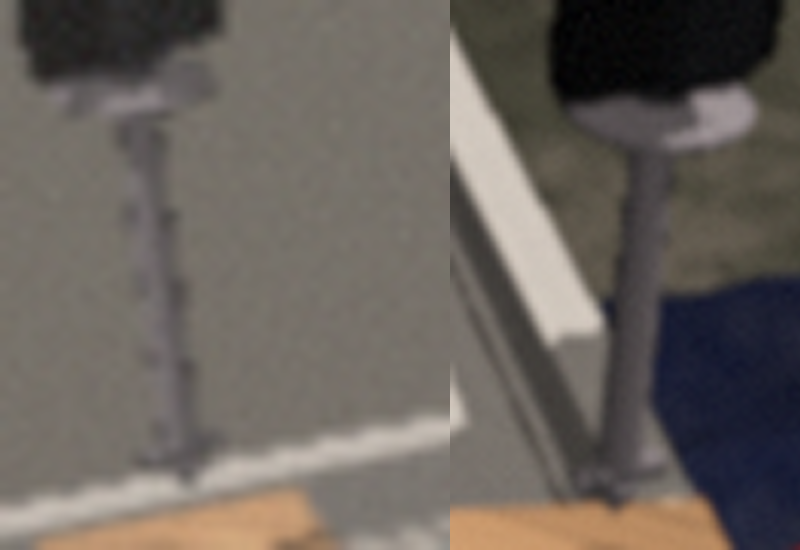

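Emit:
carry_out([
  [[0,0,0,-1.5,-4,0,0.8],[0,0,0,-3,-8,0,0.8],[0,0,0,-4.5,-12,0,0.8],[0,0,0,-6,-16,0,0.8],[0,0,0,-7,-19,0,0.8],[0,0,0,-7.6,-20.4,0,0.8],[0,0,0,-7.6,-20.4,0,0.8],[0,0,0,-7.6,-20.4,0,0.8],[0,0,0,-7.6,-20.4,0,0.8]],
])

```text
clock: 5.73
tool_pos: [0.5278, 0.0509, 0.2889]
eef_rot: [-0.142, 0.99, 0.001, -0.001]
contact_force: [0.1, 0.4, -1.2]
opening: 0.156
```

```bash
python3 - <<'E'
from h import *
np.set_printoptions(precision=4,suppress=True)
for n in('scene','side'): snap(n,n+'2.png')
p,T,st=tool();print(p,yaw(T),st['opening'],st['contact_force'],st['moment'],st['clock'],st['q'])
A=cv2.imread('pics/scene2.png')[190:270,260:325];B=cv2.imread('pics/side2.png')[180:290,300:390]
cv2.imwrite('pics/c6.png',np.hstack([cv2.resize(A,(390,480),interpolation=cv2.INTER_CUBIC),cv2.resize(B,(393,480),interpolation=cv2.INTER_CUBIC)])[:, :800])
print(rel([.5285,.0483,p[2]],1.77))
E
```

```text
[0.5279 0.0513 0.2894] 1.8574045655354436 0.16141260143737363 [-0.8627  0.062  -1.8576] [ 0.0661  0.0221 -0.0357] 5.8333 [ 0.112   0.5377 -0.471   1.7863  0.3022  0.8907  1.3633]
(array([ 0.001 , -0.0011,  0.0874]), array([ 0.0277, -0.3031, -0.0003]))
```

View pics/c6.png

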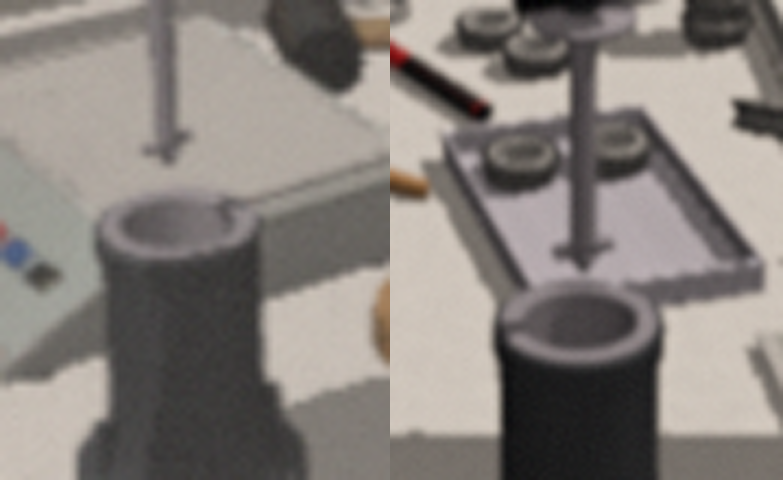

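```bash
python3 - <<'E'
from h import *
np.set_printoptions(precision=4,suppress=True)
a=load('scene2');b=load('side2')
def tri(u,v):
    (o1,d1),(o2,d2)=ray(a,*u),ray(b,*v)
    t=np.linalg.lstsq(np.stack([d1,-d2],1),o2-o1,rcond=None)[0];p,q=o1+t[0]*d1,o2+t[1]*d2
    return (p+q)/2,np.linalg.norm(p-q)
print('nose',tri((287.8,217.0),(344.2,241.9)))
print('hub',tri((289.9,227.5),(300+(579-390)/4.367,180+323/4.364)))
print(tool()[0])
E
```

```text
nose (array([0.5278, 0.0513, 0.1549]), np.float64(0.0004574156478188217))
hub (array([0.5294, 0.0463, 0.1266]), np.float64(0.0004027519249766809))
[0.5279 0.0513 0.2894]
```

Emit:
carry_out([
  [[0,0,0,0,-0.2,0,0.8],[0,0,0,0,-0.2,0,0.8],[0,0,0,0,-0.2,0,0.8]],
])

```text
clock: 6.08
tool_pos: [0.5294, 0.0479, 0.2898]
eef_rot: [-0.142, 0.99, -0.0, 0.0]
contact_force: [0.5, 0.5, -0.8]
opening: 0.151
```

Emit:
carry_out([
  [[0,0,0,0,0,2,0.8],[0,0,0,0,0,4,0.8],[0,0,0,0,0,6,0.8],[0,0,0,0,0,8,0.8],[0,0,0,0,0,9.5,0.8],[0,0,0,0,0,10.2,0.8],[0,0,0,0,0,10.5,0.8],[0,0,0,0,0,10.5,0.8],[0,0,0,0,0,10.5,0.8],[0,0,0,0,0,10.5,0.8]],
])

```text
clock: 6.92
tool_pos: [0.5303, 0.0477, 0.1857]
eef_rot: [-0.141, 0.99, 0.0, 0.001]
contact_force: [-0.9, 0.7, -1.4]
opening: 0.154
```

```bash
python3 - <<'E'
from h import *
np.set_printoptions(precision=4,suppress=True)
p,T,st=tool();print(p,yaw(T),st['opening'],st['contact_force'],st['moment'],st['clock'],T[:,2])
E
```

```text
[0.5303 0.0477 0.1857] 1.853946054682767 0.1541130674593932 [-0.8984  0.748  -1.4419] [0.0039 0.0024 0.0061] 6.9167 [ 0.002   0.0004 -1.    ]
```

Emit:
carry_out([
  [[0,0,0,0,0,0.4,0.8],[0,0,0,0,0,0.8,0.8],[0,0,0,0,0,1.1,0.8],[0,0,0,0,0,1.3,0.8],[0,0,0,0,0,1.4,0.8],[0,0,0,0,0,1.5,0.8],[0,0,0,0,0,1.5,0.8],[0,0,0,0,0,1.5,0.8]],
])

```text
clock: 7.58
tool_pos: [0.5296, 0.0476, 0.1697]
eef_rot: [-0.141, 0.99, 0.0, 0.0]
contact_force: [0.0, 0.6, -1.4]
opening: 0.154
```

Emit:
carry_out([
  [[0,0,0,0,0,0.1,0.8],[0,0,0,0,0,0.2,0.8],[0,0,0,0,0,0.2,0.8],[0,0,0,0,0,0.2,0.8]],
])

```text
clock: 7.92
tool_pos: [0.5296, 0.0476, 0.1677]
eef_rot: [-0.141, 0.99, 0.0, 0.0]
contact_force: [0.0, 1.2, -1.5]
opening: 0.153
```

Emit:
carry_out([
  [[0,0,0,0,0,0.1,0.8],[0,0,0,0,0,0.1,0.8],[0,0,0,0,0,0.1,0.8]],
])

```text
clock: 8.17
tool_pos: [0.5297, 0.0474, 0.1667]
eef_rot: [-0.141, 0.99, 0.0, 0.0]
contact_force: [0.6, -0.0, -2.2]
opening: 0.157
```

Emit:
carry_out([
  [[0,0,0,0,0,0.1,0.8],[0,0,0,0,0,0.1,0.8],[0,0,0,0,0,0.1,0.8]],
])

```text
clock: 8.42
tool_pos: [0.5297, 0.0475, 0.1657]
eef_rot: [-0.141, 0.99, 0.0, 0.0]
contact_force: [0.9, 0.0, -1.4]
opening: 0.153
```

Emit:
carry_out([
  [[0,0,0.04,0,0,0.1,0.8],[0,0,0.08,0,0,0.1,0.8],[0,0,0.08,0,0,0.1,0.8],[0,0,0.08,0,0,0.1,0.8]],
])

```text
clock: 8.75
tool_pos: [0.5294, 0.0476, 0.1646]
eef_rot: [-0.102, 0.995, -0.0, -0.0]
contact_force: [-0.1, 0.5, -1.7]
opening: 0.156
```

Emit:
carry_out([
  [[0,0,0,0,0,0.1,0.8],[0,0,0,0,0,0.2,0.8],[0,0,0,0,0,0.2,0.8],[0,0,0,0,0,0.2,0.8]],
])

```text
clock: 9.08
tool_pos: [0.5295, 0.0475, 0.1626]
eef_rot: [-0.102, 0.995, 0.0, -0.0]
contact_force: [0.1, 0.1, -2.2]
opening: 0.159
```

Emit:
carry_out([
  [[0,0,0,0,0,0.2,0.8],[0,0,0,0,0,0.4,0.8],[0,0,0,0,0,0.5,0.8],[0,0,0,0,0,0.5,0.8],[0,0,0,0,0,0.5,0.8]],
])

```text
clock: 9.5
tool_pos: [0.5294, 0.0475, 0.1576]
eef_rot: [-0.101, 0.995, -0.0, -0.0]
contact_force: [0.2, -0.3, -1.7]
opening: 0.156
```

Emit:
carry_out([
  [[0,0,0,0,0,0.1,0.8],[0,0,0,0,0,0.1,0.8],[0,0,0,0,0,0.1,0.8]],
])

```text
clock: 9.75
tool_pos: [0.5296, 0.0475, 0.1567]
eef_rot: [-0.101, 0.995, 0.0, 0.0]
contact_force: [0.1, -0.5, -1.9]
opening: 0.156
```

Emit:
carry_out([
  [[0,0,0,0,0,0.1,0.8],[0,0,0,0,0,0.1,0.8],[0,0,0,0,0,0.1,0.8]],
])

```text
clock: 10.0
tool_pos: [0.5295, 0.0475, 0.1557]
eef_rot: [-0.101, 0.995, 0.0, -0.0]
contact_force: [0.6, 0.4, -2.2]
opening: 0.152
```

Emit:
carry_out([
  [[0,0,0,0,0,0.1,0.8],[0,0,0,0,0,0.1,0.8],[0,0,0,0,0,0.1,0.8]],
])

```text
clock: 10.25
tool_pos: [0.5296, 0.0475, 0.1547]
eef_rot: [-0.101, 0.995, 0.0, 0.0]
contact_force: [-0.4, -0.4, -1.1]
opening: 0.156
```

The bar went through the slot with almost no turning (nose about 13 mm below where the bar would have lain across the rim), with under 1 N of push. I'll lift slightly and twist clockwise, watching the moment.

Emit:
carry_out([
  [[0,0,0,0,0,-0.1,0.8],[0,0,0.1,0,0,-0.1,0.8],[0,0,0.2,0,0,-0.1,0.8],[0,0,0.3,0,0,-0.1,0.8],[0,0,0.4,0,0,-0.1,0.8],[0,0,0.5,0,0,-0.1,0.8],[0,0,0.6,0,0,-0.1,0.8],[0,0,0.7,0,0,-0.1,0.8],[0,0,0.7,0,0,-0.1,0.8]],
])

```text
clock: 11.0
tool_pos: [0.5295, 0.0479, 0.1558]
eef_rot: [0.247, 0.969, 0.0, 0.0]
contact_force: [-1.3, -0.8, -2.2]
opening: 0.154
```

```bash
python3 - <<'E'
from h import *
np.set_printoptions(precision=4,suppress=True)
p,T,st=tool();print(p,yaw(T),st['opening'],st['contact_force'],st['moment'],st['clock'],T[:,2],st['q'][6])
E
```

```text
[0.5295 0.0479 0.1558] 1.0720226345350754 0.15447763104648682 [-1.2651 -0.7785 -2.2255] [ 0.0059 -0.0223  0.0221] 11.0 [ 0.0001  0.     -1.    ] 0.708757502230122
```

Emit:
carry_out([
  [[0,0,0.08,0,0,0,0.8],[0,0,0.16,0,0,0,0.8],[0,0,0.24,0,0,0,0.8],[0,0,0.24,0,0,0,0.8]],
])

```text
clock: 11.33
tool_pos: [0.5295, 0.0478, 0.1557]
eef_rot: [0.36, 0.933, -0.0, -0.0]
contact_force: [-0.4, -0.4, -2.2]
opening: 0.155
```

```bash
python3 - <<'E'
from h import *
np.set_printoptions(precision=4,suppress=True)
p,T,st=tool();print(p,yaw(T),st['opening'],st['contact_force'],st['moment'],st['clock'])
E
```

```text
[0.5295 0.0478 0.1557] 0.8349426444071428 0.15544755649194653 [-0.3639 -0.4346 -2.2236] [-0.0645  0.0149 -0.0093] 11.3333
```

Emit:
carry_out([
  [[0,0,0.06,0,0,0,0.8],[0,0,0.12,0,0,0,0.8],[0,0,0.12,0,0,0,0.8]],
])

```text
clock: 11.58
tool_pos: [0.5297, 0.0478, 0.1558]
eef_rot: [0.414, 0.91, 0.0, 0.0]
contact_force: [0.5, 0.1, -2.0]
opening: 0.159
```

```bash
python3 - <<'E'
from h import *
np.set_printoptions(precision=4,suppress=True)
p,T,st=tool();print(p,yaw(T),st['opening'],st['contact_force'],st['moment'],st['clock'])
E
```

```text
[0.5297 0.0478 0.1558] 0.7167250961154443 0.1585822451455668 [ 0.505   0.0966 -2.0178] [ 0.0883 -0.0589 -0.0069] 11.5833
```

Emit:
carry_out([
  [[0,0,0.05,0,0,0,0.8],[0,0,0.08,0,0,0,0.8],[0,0,0.08,0,0,0,0.8]],
])

```text
clock: 11.83
tool_pos: [0.5297, 0.0477, 0.1557]
eef_rot: [0.45, 0.893, 0.0, 0.0]
contact_force: [0.2, 0.2, -1.6]
opening: 0.155
```

```bash
python3 - <<'E'
from h import *
np.set_printoptions(precision=4,suppress=True)
p,T,st=tool();print(p,yaw(T),st['opening'],st['contact_force'],st['moment'],st['joint_torque'][6],st['clock'])
E
```

```text
[0.5297 0.0477 0.1557] 0.6363434200533027 0.15506846903696342 [ 0.1939  0.1658 -1.5889] [ 0.1047 -0.1498  0.0177] -0.2177661331370473 11.8333
```

Emit:
carry_out([
  [[0,0,0,0,0,-0.1,0.8],[0,0,0,0,0,-0.2,0.8],[0,0,0,0,0,-0.3,0.8],[0,0,0,0,0,-0.4,0.8],[0,0,0,0,0,-0.5,0.8],[0,0,0,0,0,-0.6,0.8],[0,0,0,0,0,-0.6,0.8],[0,0,0,0,0,-0.6,0.8]],
])

```text
clock: 12.5
tool_pos: [0.5294, 0.0474, 0.1616]
eef_rot: [0.451, 0.892, -0.0, -0.0]
contact_force: [0.1, 0.2, -4.2]
opening: 0.158
```

```bash
python3 - <<'E'
from h import *
np.set_printoptions(precision=4,suppress=True)
p,T,st=tool();print(p,yaw(T),st['opening'],st['contact_force'],st['moment'],st['joint_torque'][6],st['clock'])
E
```

```text
[0.5294 0.0474 0.1616] 0.6340776996767546 0.15827461945826013 [ 0.1278  0.1616 -4.2196] [-0.0411 -0.0396  0.0016] 0.002130064895027317 12.5
```

Emit:
carry_out([
  [[0,0,0,0,0,-0.7,0.8],[0,0,0,0,0,-2,0.8],[0,0,0,0,0,-3.5,0.8],[0,0,0,0,0,-5,0.8],[0,0,0,0,0,-6.5,0.8],[0,0,0,0,0,-8,0.8],[0,0,0,0,0,-9.5,0.8],[0,0,0,0,0,-11,0.8],[0,0,0,0,0,-12.3,0.8],[0,0,0,0,0,-13,0.8]],
])

```text
clock: 13.33
tool_pos: [0.5299, 0.0475, 0.2936]
eef_rot: [0.451, 0.892, 0.001, 0.001]
contact_force: [0.3, -0.4, -5.1]
opening: 0.155
```

Emit:
carry_out([
  [[0,0,0,0,0,0,0.8],[0,0,0,0,0,0,0.8]],
])

```text
clock: 13.5
tool_pos: [0.5293, 0.0475, 0.2917]
eef_rot: [0.451, 0.892, 0.0, -0.0]
contact_force: [-0.9, 0.7, -4.9]
opening: 0.155
```

```bash
python3 - <<'E'
from h import *
np.set_printoptions(precision=4,suppress=True)
for n in('scene','side'): snap(n,n+'3.png')
p,T,st=tool();print(p,yaw(T),st['opening'],st['contact_force'],st['moment'],st['clock'],st['q'])
A=cv2.imread('pics/scene3.png')[150:300,230:350];B=cv2.imread('pics/side3.png')[160:310,290:410]
cv2.imwrite('pics/c7.png',np.hstack([cv2.resize(A,(400,500),interpolation=cv2.INTER_CUBIC),cv2.resize(B,(400,500),interpolation=cv2.INTER_CUBIC)]))
E
```

```text
[0.5288 0.0474 0.2909] 0.6340871468122651 0.1551090174189086 [-0.5172  0.0896 -4.9517] [ 0.0056 -0.032  -0.018 ] 13.6 [-0.1591  0.5063 -0.0269  1.7963  0.0174  0.8412  0.4398]
```

View pics/c7.png

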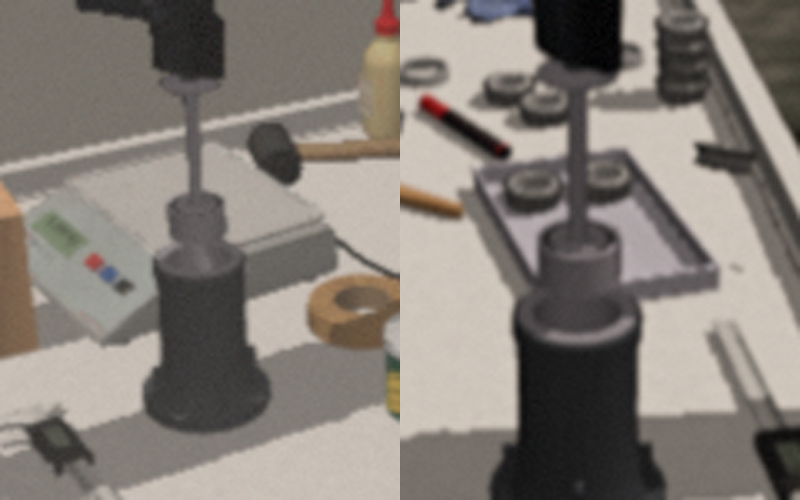

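Both views show the bearing hanging upright on the key, just clear of the rim. I'll move over the tray and look at it with the wrist camera.

```bash
python3 - <<'E'
from h import *
np.set_printoptions(precision=4,suppress=True)
w=load('w2');print(onz(w,88,79,.02),onz(w,75,79,.02))
p,T,st=tool();print(rel([.477,-.23,.29]))
E
```

```text
[ 0.5256 -0.1502  0.02  ] [ 0.5279 -0.1609  0.02  ]
(array([-0.0018, -0.0009, -0.    ]), array([-19.2797, -20.6083,   0.1043]))
```

Emit:
carry_out([
  [[0,0,0,-1.2,-1.3,0,0.8],[0,0,0,-3.6,-3.9,0,0.8],[0,0,0,-6,-6.5,0,0.8],[0,0,0,-8.4,-9.1,0,0.8],[0,0,0,-10.8,-11.7,0,0.8],[0,0,0,-13.2,-14.3,0,0.8],[0,0,0,-15.6,-16.9,0,0.8],[0,0,0,-18,-19.3,0,0.8],[0,0,0,-19.3,-20.6,0,0.8],[0,0,0,-19.3,-20.6,0,0.8]],
])

```text
clock: 14.43
tool_pos: [0.4755, -0.2364, 0.2908]
eef_rot: [0.455, 0.89, -0.002, -0.0]
contact_force: [-0.5, -0.5, -4.1]
opening: 0.155
```

Emit:
carry_out([
  [[0,0,0,0,0,0,0.8],[0,0,0,0,0,0,0.8]],
])

```text
clock: 14.6
tool_pos: [0.4779, -0.2286, 0.2909]
eef_rot: [0.451, 0.893, 0.001, -0.001]
contact_force: [0.7, 0.2, -4.7]
opening: 0.154
```

```bash
python3 - <<'E'
from h import *
np.set_printoptions(precision=4,suppress=True)
for n in('wrist','side','scene'): snap(n,n+'4.png')
p,T,st=tool();print(p,yaw(T),st['opening'],st['contact_force'],st['moment'],st['clock'],st['q'])
E
```

```text
[ 0.4783 -0.2283  0.2914] 0.6368641327818559 0.1507793645220496 [-0.0171  0.0325 -4.4531] [-0.0164 -0.0101  0.0147] 14.75 [ 0.3807  0.5038 -0.0343  1.799   0.0209  0.8399  0.9735]
```

View pics/wrist4.png

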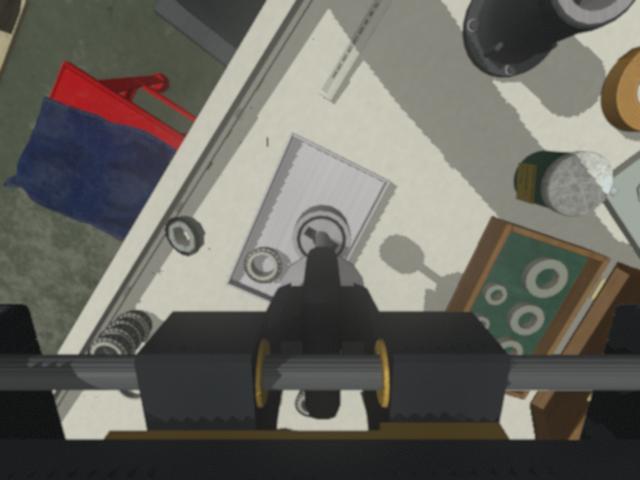

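View pics/scene4.png

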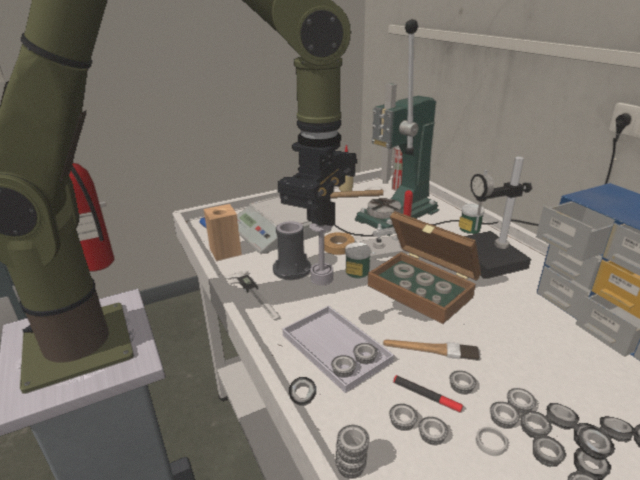

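```bash
python3 - <<'E'
from h import *
np.set_printoptions(precision=4,suppress=True)
s=load('wrist4')
a,b,c=[onz(s,*q,.02)[:2] for q in [(293,134),(394,184),(230,283)]]
print(a,b,c,np.linalg.norm(a-b),np.linalg.norm(a-c))
print('centre',(b+c)/2); y=(a-c)/np.linalg.norm(a-c);ctr=(b+c)/2;print('free',ctr+.045*y,'ydir',y)
print('cone',onz(s,265,263,.018), 'bearing axis px',proj(s,[.4783,-.2283,.17]))
p,T,st=tool();f=ctr+.045*y;print(rel([f[0],f[1],.29]))
E
```

```text
[ 0.4046 -0.1853] [ 0.5342 -0.1605] [ 0.4448 -0.3857] 0.13190365643534208 0.20439477402296852
centre [ 0.4895 -0.2731]
free [ 0.4807 -0.229 ] ydir [-0.1966  0.9805]
cone [ 0.4663 -0.3364  0.018 ] bearing axis px [322.816 236.611]
(array([ 0.0004, -0.0012,  0.    ]), array([-0.199 ,  0.1467,  0.1418]))
```

Emit:
carry_out([
  [[0,0,0,0,0,1.5,0.8],[0,0,0,0,0,3.5,0.8],[0,0,0,0,0,5.5,0.8],[0,0,0,0,0,7.5,0.8],[0,0,0,0,0,9.5,0.8],[0,0,0,0,0,11.5,0.8],[0,0,0,0,0,12.7,0.8],[0,0,0,0,0,13.4,0.8],[0,0,0,0,0,13.7,0.8],[0,0,0,0,0,13.7,0.8]],
])

```text
clock: 15.58
tool_pos: [0.4782, -0.2294, 0.1545]
eef_rot: [0.451, 0.893, 0.0, -0.0]
contact_force: [-0.3, 0.0, -5.1]
opening: 0.154
```

Emit:
carry_out([
  [[0,0,0,0,0,0.1,0.8],[0,0,0,0,0,0.3,0.8],[0,0,0,0,0,0.4,0.8],[0,0,0,0,0,0.5,0.8],[0,0,0,0,0,0.5,0.8],[0,0,0,0,0,0.5,0.8]],
])

```text
clock: 16.08
tool_pos: [0.478, -0.2301, 0.1498]
eef_rot: [0.451, 0.892, 0.0, 0.0]
contact_force: [-1.0, 0.2, -4.5]
opening: 0.154
```

Slowly down to the floor now, in small steps.

Emit:
carry_out([
  [[0,0,0,0,0,0.05,0.8],[0,0,0,0,0,0.1,0.8],[0,0,0,0,0,0.15,0.8],[0,0,0,0,0,0.2,0.8],[0,0,0,0,0,0.25,0.8],[0,0,0,0,0,0.3,0.8],[0,0,0,0,0,0.35,0.8],[0,0,0,0,0,0.4,0.8],[0,0,0,0,0,0.4,0.8]],
])

```text
clock: 16.83
tool_pos: [0.4779, -0.23, 0.1456]
eef_rot: [0.451, 0.892, 0.0, -0.0]
contact_force: [0.8, -0.3, -4.0]
opening: 0.154
```

Emit:
carry_out([
  [[0,0,0,0,0,0.05,0.8],[0,0,0,0,0,0.1,0.8],[0,0,0,0,0,0.15,0.8],[0,0,0,0,0,0.2,0.8],[0,0,0,0,0,0.2,0.8]],
])

```text
clock: 17.25
tool_pos: [0.4781, -0.2301, 0.1438]
eef_rot: [0.451, 0.892, 0.0, 0.0]
contact_force: [-0.0, -0.4, -3.8]
opening: 0.155
```

Emit:
carry_out([
  [[0,0,0,0,0,0.05,0.8],[0,0,0,0,0,0.1,0.8],[0,0,0,0,0,0.15,0.8],[0,0,0,0,0,0.15,0.8]],
])

```text
clock: 17.58
tool_pos: [0.478, -0.23, 0.1422]
eef_rot: [0.451, 0.892, 0.0, 0.0]
contact_force: [-0.2, 0.1, -2.3]
opening: 0.161
```

```bash
python3 - <<'E'
from h import *
np.set_printoptions(precision=4,suppress=True)
p,T,st=tool();print(p,yaw(T),st['opening'],st['contact_force'],st['moment'],st['clock'],st['q'])
E
```

```text
[ 0.478  -0.23    0.1422] 0.6340176116045496 0.16104186701990544 [-0.1706  0.1245 -2.3438] [-0.0237  0.053   0.0419] 17.5833 [ 0.3787  0.7248 -0.0281  1.9502  0.0413  0.4668  0.9548]
```

Emit:
carry_out([
  [[0,0,0,0,0,0.1,0.8],[0,0,-0.12,0,0,0.1,0.8],[0,0,-0.24,0,0,0.1,0.8],[0,0,-0.36,0,0,0.1,0.8],[0,0,-0.48,0,0,0.1,0.8],[0,0,-0.6,0,0,0.1,0.8],[0,0,-0.72,0,0,0.1,0.8],[0,0,-0.84,0,0,0.1,0.8],[0,0,-0.95,0,0,0.1,0.8],[0,0,-0.95,0,0,0.1,0.8]],
])

```text
clock: 18.42
tool_pos: [0.4778, -0.2304, 0.1411]
eef_rot: [-0.008, 1.0, 0.0, 0.0]
contact_force: [0.3, -0.5, -1.4]
opening: 0.154
```

```bash
python3 - <<'E'
from h import *
np.set_printoptions(precision=4,suppress=True)
p,T,st=tool();print(p,yaw(T),st['opening'],st['contact_force'],st['moment'],st['joint_torque'][6],st['clock'],st['q'][6])
E
```

```text
[ 0.4778 -0.2304  0.1411] 1.586142458324448 0.15412038639281053 [ 0.3305 -0.4713 -1.4234] [-0.037  -0.0072 -0.0437] 0.7671665959060192 18.4167 1.5672209507780308
```

Emit:
carry_out([
  [[0,0,-0.04,0,0,0,0.8],[0,0,-0.08,0,0,0,0.8],[0,0,-0.08,0,0,0,0.8],[0,0,-0.08,0,0,0,0.8]],
])

```text
clock: 18.75
tool_pos: [0.4779, -0.2304, 0.1412]
eef_rot: [-0.045, 0.999, -0.0, 0.0]
contact_force: [0.8, -0.8, -1.8]
opening: 0.154
```

```bash
python3 - <<'E'
from h import *
np.set_printoptions(precision=4,suppress=True)
p,T,st=tool();print(p,yaw(T),st['opening'],st['contact_force'],st['moment'],st['joint_torque'][6],st['clock'],st['q'][6])
E
```

```text
[ 0.4779 -0.2304  0.1412] 1.660513809599889 0.15368247619245148 [ 0.8192 -0.8176 -1.781 ] [-0.2889 -0.0303 -0.0155] 0.055940793827176094 18.75 1.6171396111494525
```

Emit:
carry_out([
  [[0,0,-0.04,0,0,0,0.8],[0,0,-0.08,0,0,0,0.8],[0,0,-0.12,0,0,0,0.8],[0,0,-0.16,0,0,0,0.8],[0,0,-0.18,0,0,0,0.8],[0,0,-0.18,0,0,0,0.8],[0,0,-0.18,0,0,0,0.8]],
])

```text
clock: 19.33
tool_pos: [0.4779, -0.2298, 0.1412]
eef_rot: [-0.135, 0.991, 0.0, -0.0]
contact_force: [0.2, -1.0, -2.0]
opening: 0.154
```

```bash
python3 - <<'E'
from h import *
np.set_printoptions(precision=4,suppress=True)
p,T,st=tool();print(p,yaw(T),st['opening'],st['contact_force'],st['moment'],st['joint_torque'][6],st['clock'],st['q'][6])
E
```

```text
[ 0.4779 -0.2298  0.1412] 1.8422638388387873 0.15425886595431762 [ 0.2171 -0.9806 -2.0323] [ 0.1019  0.06   -0.0043] 0.04592397250235081 19.3333 1.7409416922208398
```

Emit:
carry_out([
  [[0,0,0,0,0,-0.1,0.8],[0,0,0,0,0,-0.2,0.8],[0,0,0,0,0,-0.3,0.8],[0,0,0,0,0,-0.4,0.8],[0,0,0,0,0,-0.5,0.8],[0,0,0,0,0,-0.6,0.8],[0,0,0,0,0,-0.6,0.8],[0,0,0,0,0,-0.6,0.8]],
])

```text
clock: 20.0
tool_pos: [0.4781, -0.2301, 0.1474]
eef_rot: [-0.136, 0.991, -0.0, 0.0]
contact_force: [0.1, -0.4, -2.4]
opening: 0.154
```

Emit:
carry_out([
  [[0,0,0,0,0,-0.1,0.8],[0,0,0,0,0,-0.2,0.8],[0,0,0,0,0,-0.3,0.8],[0,0,0,0,0,-0.4,0.8],[0,0,0,0,0,-0.4,0.8],[0,0,0,0,0,-0.4,0.8]],
])

```text
clock: 20.5
tool_pos: [0.4779, -0.23, 0.1513]
eef_rot: [-0.136, 0.991, 0.0, 0.0]
contact_force: [0.1, 0.6, -1.5]
opening: 0.155
```

```bash
python3 - <<'E'
from h import *
np.set_printoptions(precision=4,suppress=True)
p,T,st=tool();print(p,yaw(T),st['contact_force'],st['clock'])
for n in('scene','side'): snap(n,n+'5.png')
A=cv2.imread('pics/scene5.png')[220:400,270:410];B=cv2.imread('pics/side5.png')[130:260,290:391]
cv2.imwrite('pics/c8.png',np.hstack([cv2.resize(A,(400,514),interpolation=cv2.INTER_CUBIC),cv2.resize(B,(399,514),interpolation=cv2.INTER_CUBIC)]))
E
```

```text
[ 0.4779 -0.23    0.1513] 1.8439065214564159 [ 0.0868  0.6209 -1.4891] 20.5
```

View pics/c8.png

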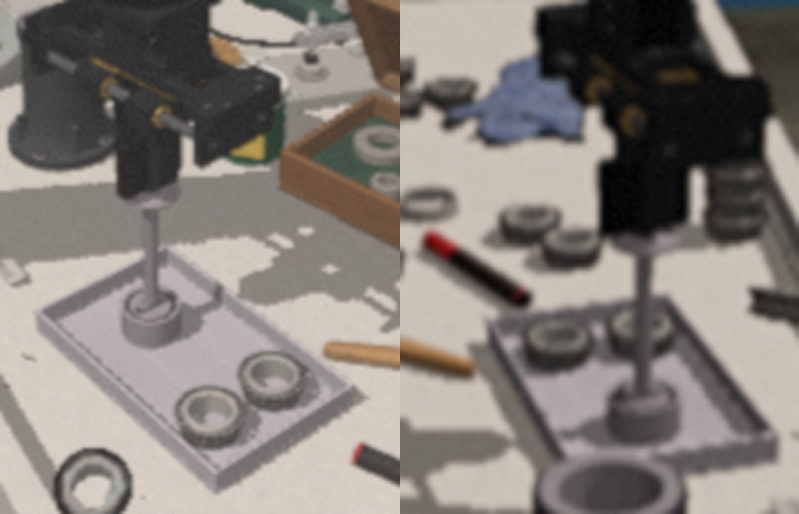

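Force is the key's weight only, and the bearing stands upright on the tray floor with the bar coming up through the slot. Continuing straight up.

Emit:
carry_out([
  [[0,0,0,0,0,-0.2,0.8],[0,0,0,0,0,-0.5,0.8],[0,0,0,0,0,-0.9,0.8],[0,0,0,0,0,-1.4,0.8],[0,0,0,0,0,-2,0.8],[0,0,0,0,0,-4,0.8],[0,0,0,0,0,-7,0.8],[0,0,0,0,0,-10,0.8],[0,0,0,0,0,-13,0.8],[0,0,0,0,0,-14,0.8]],
])

```text
clock: 21.43
tool_pos: [0.4799, -0.2303, 0.2958]
eef_rot: [-0.136, 0.991, -0.002, 0.003]
contact_force: [1.2, -0.3, -0.8]
opening: 0.155
```

```bash
python3 - <<'E'
from h import *
np.set_printoptions(precision=4,suppress=True)
p,T,st=tool();print(p,yaw(T),st['contact_force'],st['clock'],st['q'])
for n in('scene','side'): snap(n,n+'6.png')
A=cv2.imread('pics/scene6.png')[220:400,270:410];B=cv2.imread('pics/side6.png')[130:260,290:391]
cv2.imwrite('pics/c9.png',np.hstack([cv2.resize(A,(400,514),interpolation=cv2.INTER_CUBIC),cv2.resize(B,(399,514),interpolation=cv2.INTER_CUBIC)]))
print(rel([.3985,.2235,.29],1.85))
E
```

```text
[ 0.4799 -0.2303  0.2958] 1.8440804403124753 [ 1.2037 -0.3368 -0.8297] 21.4333 [ 0.6677  0.5313 -0.4888  1.7792  0.3095  0.9     1.8875]
(array([-0.0031,  0.0039, -0.0064]), array([-4.473 , 45.8785,  0.2076]))
```

View pics/c9.png

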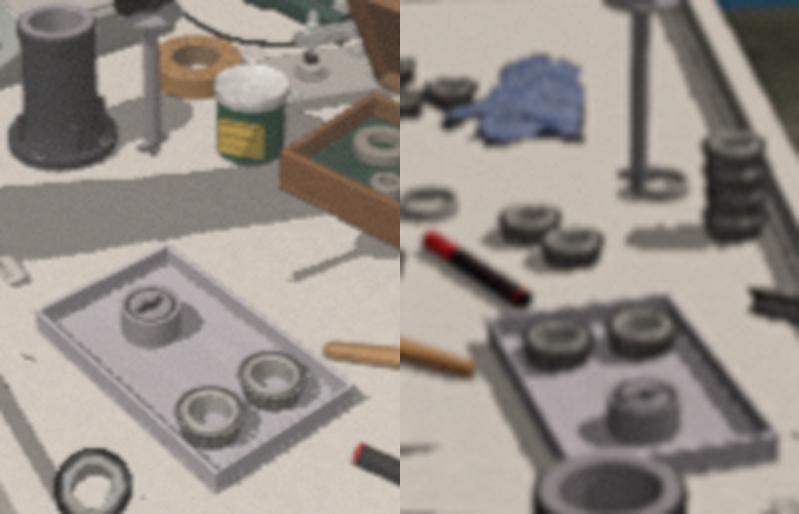

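Bearing stands upright and free in the tray, with the cones undisturbed and the key clear. Back to the stand.

Emit:
carry_out([
  [[0,0,0,-0.2,2,0,0.8],[0,0,0,-0.6,5.5,0,0.8],[0,0,0,-0.9,9,0,0.8],[0,0,0,-1.2,12.5,0,0.8],[0,0,0,-1.6,16,0,0.8],[0,0,0,-1.9,19.5,0,0.8],[0,0,0,-2.2,23,0,0.8],[0,0,0,-2.6,26.5,0,0.8],[0,0,0,-2.9,30,0,0.8],[0,0,0,-3.2,33,0,0.8]],
])

```text
clock: 22.37
tool_pos: [0.4178, 0.0981, 0.2898]
eef_rot: [-0.137, 0.991, 0.0, -0.002]
contact_force: [1.0, 0.3, -1.6]
opening: 0.151
```

```bash
python3 - <<'E'
from h import *
np.set_printoptions(precision=4,suppress=True)
p,T,st=tool();print(p,yaw(T),rel([.399,.2238,.29],1.85))
E
```

```text
[0.4178 0.0981 0.2898] 1.8454746504317712 (array([ 0.0006, -0.003 , -0.0045]), array([-1.5964, 12.6054, -0.0189]))
```

Emit:
carry_out([
  [[0,0,0,-0.4,3,0,0.8],[0,0,0,-0.7,6,0,0.8],[0,0,0,-1.0,9,0,0.8],[0,0,0,-1.3,11.5,0,0.8],[0,0,0,-1.4,12.7,0,0.8],[0,0,0,-1.4,12.7,0,0.8],[0,0,0,-1.4,12.7,0,0.8],[0,0,0,-1.4,12.7,0,0.8],[0,0,0,-1.4,12.7,0,0.8]],
])

```text
clock: 23.12
tool_pos: [0.399, 0.2205, 0.2906]
eef_rot: [-0.135, 0.991, -0.001, -0.001]
contact_force: [-0.2, -0.0, -1.5]
opening: 0.157
```

```bash
python3 - <<'E'
from h import *
np.set_printoptions(precision=4,suppress=True)
sa=snap('scene','scene7.png');sb=snap('side','side7.png')
p,T,st=tool();print(p,yaw(T),rel([.399,.2238,.29],1.85),st['clock'])
q=p-[0,0,.134];print(proj(sa,q),proj(sb,q))
A=cv2.imread('pics/scene7.png')[155:245,195:260];B=cv2.imread('pics/side7.png')[210:340,400:490]
cv2.imwrite('pics/c10.png',np.hstack([cv2.resize(A,(390,540),interpolation=cv2.INTER_CUBIC),cv2.resize(B,(374,540),interpolation=cv2.INTER_CUBIC)]))
E
```

```text
[0.3992 0.221  0.291 ] 1.8417205638647587 (array([-0.0008, -0.0006, -0.0083]), array([-0.0597,  0.276 ,  0.0952])) 23.2167
[218.9028 202.2443] [441.0765 290.7355]
```

View pics/c10.png

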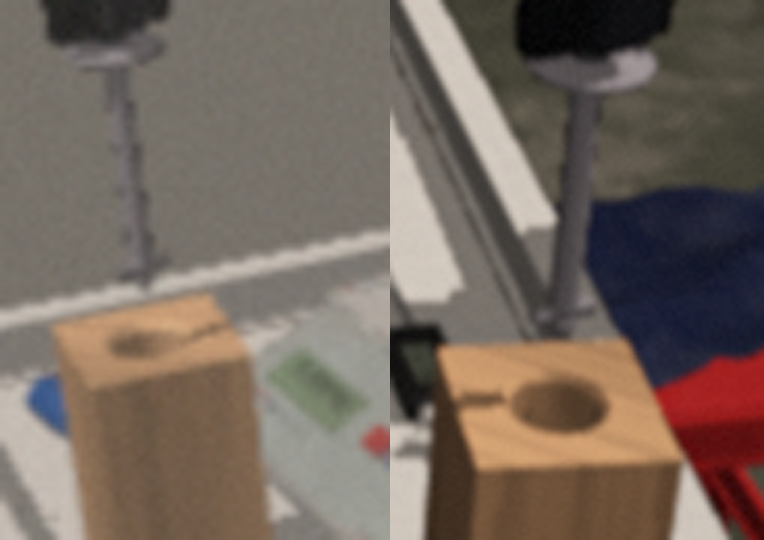

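Key still upright in the grip (nose within 1.5 mm of prediction). I'll shift 2 mm to the hole's centre and lower it.

Emit:
carry_out([
  [[0,0,0,0,0.2,0,0.8],[0,0,0,0,0.2,0,0.8],[0,0,0,0,0.2,1,0.8],[0,0,0,0,0.2,3,0.8],[0,0,0,0,0.2,5,0.8],[0,0,0,0,0.2,7,0.8],[0,0,0,0,0.2,9,0.8],[0,0,0,0,0.2,11,0.8],[0,0,0,0,0.2,12.5,0.8],[0,0,0,0,0.2,13,0.8]],
])

```text
clock: 24.05
tool_pos: [0.3977, 0.2239, 0.1595]
eef_rot: [-0.136, 0.991, -0.001, -0.001]
contact_force: [-0.2, 0.1, -1.0]
opening: 0.157
```

Emit:
carry_out([
  [[0,0,0,0,0,0.2,0.8],[0,0,0,0,0,0.4,0.8],[0,0,0,0,0,0.5,0.8],[0,0,0,0,0,0.6,0.8],[0,0,0,0,0,0.6,0.8],[0,0,0,0,0,0.6,0.8]],
])

```text
clock: 24.55
tool_pos: [0.3987, 0.2245, 0.1557]
eef_rot: [-0.136, 0.991, 0.0, 0.0]
contact_force: [1.0, 0.9, -0.8]
opening: 0.152
```

Emit:
carry_out([
  [[0,0,0,0,0,0.1,0.8],[0,0,0,0,0,0.2,0.8],[0,0,0,0,0,0.3,0.8],[0,0,0,0,0,0.3,0.8],[0,0,0,0,0,0.3,0.8]],
])

```text
clock: 24.97
tool_pos: [0.3983, 0.2244, 0.1521]
eef_rot: [-0.136, 0.991, -0.0, -0.0]
contact_force: [0.4, 0.4, -0.8]
opening: 0.155
```

Emit:
carry_out([
  [[0,0,0,0,0,0.05,0.8],[0,0,0,0,0,0.1,0.8],[0,0,0,0,0,0.1,0.8]],
])

```text
clock: 25.22
tool_pos: [0.3984, 0.2244, 0.1517]
eef_rot: [-0.136, 0.991, -0.0, 0.0]
contact_force: [-1.4, -0.7, 4.6]
opening: 0.153
```

Collar is seated on the block. Releasing slowly, then straight up.

Emit:
carry_out([
  [[0,0,0,0,0,-0.05,1.6],[0,0,0,0,0,-0.05,1.8],[0,0,0,0,0,-0.05,2.2],[0,0,0,0,0,-0.05,3],[0,0,0,0,0,-0.05,4],[0,0,0,0,0,-0.05,5],[0,0,0,0,0,-0.05,6],[0,0,0,0,0,-0.05,6],[0,0,0,0,0,-0.05,6],[0,0,0,0,0,-0.05,6]],
])

```text
clock: 26.05
tool_pos: [0.3984, 0.2244, 0.1517]
eef_rot: [-0.136, 0.991, 0.0, -0.0]
contact_force: [0.5, -0.2, 0.2]
opening: 0.675
```

```bash
python3 - <<'E'
from h import *
st=r.get_state();print(st['opening'],st['contact_force'],st['tool_pos'])
E
```

```text
0.6748979830810168 [ 0.47928803 -0.244517    0.17756648] [0.39835577 0.2243913  0.15169977]
```

Emit:
carry_out([
  [[0,0,0,0,0,-1,6],[0,0,0,0,0,-3,6],[0,0,0,0,0,-6,6],[0,0,0,0,0,-9,6],[0,0,0,0,0,-12,6],[0,0,0,0,0,-13,6],[0,0,0,0,0,-13,6],[0,0,0,0,0,-13,6]],
])

```text
clock: 26.72
tool_pos: [0.3984, 0.2241, 0.2817]
eef_rot: [-0.136, 0.991, 0.0, 0.0]
contact_force: [0.5, 0.6, -0.7]
opening: 0.685
```

```bash
python3 - <<'E'
from h import *
s=[snap(n,n+'8.png') for n in('scene','side','wrist')]
st=r.get_state();print(st['clock'],st['contact_force'],st['tool_pos'])
A=cv2.imread('pics/scene8.png')[180:400,190:410];B=cv2.imread('pics/side8.png')[190:390,300:500]
cv2.imwrite('pics/c11.png',np.hstack([cv2.resize(A,(400,400),interpolation=cv2.INTER_CUBIC),cv2.resize(B,(400,400),interpolation=cv2.INTER_CUBIC)]))
E
```

```text
26.8667 [ 0.32407598 -0.06848344  0.34990525] [0.39765173 0.22373445 0.28044638]
```

View pics/c11.png

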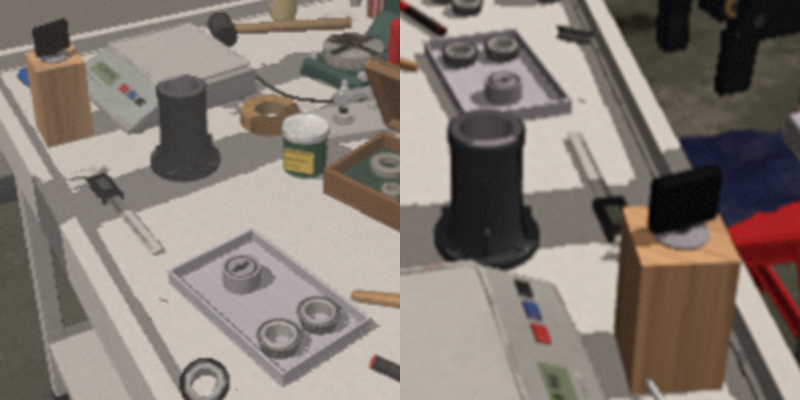

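View pics/wrist8.png

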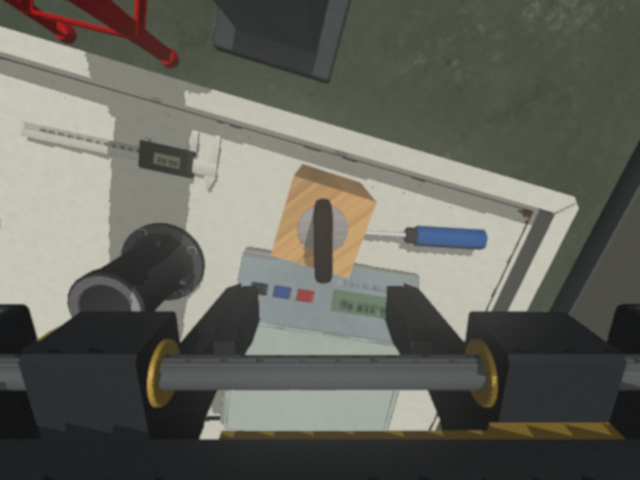

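The key hangs upright in its stand with the collar flat on the block (wrist view, px (323,235)). The bearing stands in the tray's free part, everything else looks in place, and the gripper is clear. Handing in.

```bash
python3 - <<'E'
from h import *
print(r.finish_job())
E
```

```text
the job is handed in; nothing more can be done
None
```

The bearing is out of the hub and standing upright in the free part of the tray, and the key is back in its stand. The job was handed in at about 27 s of the 67 s allowed.

- **Finding the slot:** I looked down the bore with the wrist camera and saw the slot directly. The key went in almost lined up, and only about 5° of turning was needed instead of a search. The bar dropped through the slot with about 1 N of push or less.
- **Locking and drawing out:** I twisted the key about 65° clockwise. The force then showed the bearing's weight, and the scene and side cameras showed it hanging on the key as it came clear of the rim.
- **Setting down:** The bearing was lowered in small steps within about 3 mm of the tray's free point. I turned the key back about 69°, slightly past where the stop should be, and it came up with only its own weight on it.
- **Hanging the key:** The collar touched down on the stand with about 6 N of push, just before release.

**Last checks:** The final pictures show the bearing upright, the key hanging with its collar on the block, and the gripper clear. The hub, cones, tin and tape look unmoved.

- **Stops not felt clearly:** Neither end stop showed as a clear rise in the wrist moment. I judged locking and unlocking by the lifting force and the pictures.
- **Cameras disagreed:** The scene and side cameras differed by 10–28 mm when I placed points at assumed heights. I relied on the wrist camera instead, and it fitted the moves.

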